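# Find the rocking ledge tile and press it home

## Robot

A 6-joint arm with a two-finger parallel gripper is mounted at the origin on the work surface. World frame = base frame: x ahead of the robot, y to its left, z up, the work surface at z = 0. Lengths are in mm, angles in rad, forces in N, time in s.
With the tool pointing down it reaches from about 350 to 775 mm from the base axis. Payload 7.3 kg.
Tool frame: the origin (TCP) lies at the very end of the fingers, on their centre line; the grasp point (between the pads) lies 19 mm behind it; z points along the fingers, y is the line along which they close (so a half turn about z gives the same grasp; the last joint's range is limited). The gripper opens to 92 mm and grips with 3 to 60 N. Pads are 19 mm wide; open, the fingers measure 130 mm over their backs; the gripper's body (75 mm by 190 mm) begins 47 mm behind the grasp point.
Start: joints at [-0.146, 0.342, 1.524, -0, 1.275, -0.146], TCP at [525.019, 0.019, 226.741] pointing down, gripper open.
Joint ranges: [-2.53, 2.53], [-0.77, 2.02], [0.04, 2.7], [-1, 4.14], [0.28, 2.66], [-3.11, 3.11]. Speed limits (rad/s): [2.57, 2.57, 3.14, 3.14, 3.14, 3.14].

## Interface

Orientations are given as [roll, pitch, yaw] about the fixed x, y, z axes, in that order (R = Rz(yaw) Ry(pitch) Rx(roll)).
In Python, from plant import bot gives the robot as it stands.
- The arm moves only by the tool apply_moves, never from a script. Its argument "motion" is text: rows parted by semicolons, each of 4 numbers parted by spaces: the shift along the tool's x, y, z in m, then the turn about the tool's z in degrees. A call has 1 to 8 rows; each row shifts and turns the commanded pose from where the row before left it, along the tool's axes as they then stand; what a row does not reach is not made up. A row lasts 1/8 s, in which the tool goes at most 62.5 mm and 10.7 degrees, less where a joint would pass 70% of its speed; a pose out of reach is approached as far as the arm can. A call with a gripper value outside its range is refused whole. "fingers" is the opening, from -1 (shut) to 1 (fully open), set as the call begins (left out, the last holds). The fingers move at their own pace and stop on an object; the grip force is fixed at half the most. Time passes only in rows, so rows that do not move let the fingers close. It gives the time, the measured TCP pose, the force, the opening and the grip force at its end, in the units of the state.
- bot.get_obs(): the state, without advancing time (a new reading comes with each control period).
- bot.capture(name): name is "scene" or "side" or "wrist"; returns a dict with "img" (480x640x3 uint8, blue, green, red), "range_z" (480x640 float32, mm along the optical axis (not along the pixel's ray), 0 where there is no reading), "fx", "fy", "cx", "cy" (pixels), "world_from_camera" (4x4, takes a point from camera to world coordinates); the wrist camera has in their place "mount" (4x4, takes a point from camera to tool coordinates, whose origin is the TCP and whose axes are the flange's). Camera axes: x right, y down, z forward; pixel columns grow to the right and rows downward; lengths in mm; the calibration is good to about 2 mm. A picture is of the moment at which its call begins: read the wrist's pose just before it.
- bot.close_job(): hands the job in; it is judged then, once.
Trained networks look in a picture, given as the dict that the camera call returned (one of the last four; its "shot" number tells which), for a name from the list of things; names that differ only in an ending like _2 or _b are one class to them, and where a whole thing is asked for, a point or a joint stands for the part that bears it (a point fixed in the world has none). Each returns a list of dicts, best first, with "p" (0 to 1); they miss things now and then, are a little off and sometimes report something else, mostly with a low value. They report only what shows in the picture. A call takes as long as a camera call. They do not tell look-alikes from the thing itself.
- bot.cut_out(picture, thing): "pixels" (480x640 bool, what is visible of it) and "point" ([column, row] in pixels, amid what is visible of it).
The state is a dict: "time": time; "joint_positions": joint angles; "dq": joint speeds; "tau": joint torques, N m; "tool_pos": TCP position; "tcp_rot": TCP orientation; "contact_force": force on the tool from outside, world axes, zero at the start; "moment": the same for the moment, N m; "grip_width": finger opening in mm; "finger_force": force on a finger pad.
Only numpy, scipy, OpenCV 4.12 (cv2) and the standard library are available. Lean on these libraries where they do the work, as an engineer would, in place of code of your own. Each camera call takes 0.05 s, during which the arm holds its last target. There are 200 camera calls.

## Task

One of the four square tiles in the ledge is loose. Press with a fingertip near the edge of one tile after another until you find the one that rocks, then press that one firmly down in its middle until it lies fully home on its bed and rocks no more. Only press: do not lift or pry out any tile, do not strike them, and leave everything else standing where it is.

Things in the scene. Friction and masses are not known exactly. Their poses are not given: they have to be found in the camera images.
- ledge: fixed raised plaster ledge, 117 mm (its x) by 472 mm (its y) by 18 mm high, at a varying place and yaw on the shelf; origin at the centre of its underside (on the shelf top, z = 0), z up. Along its y it has four square pockets of 93 mm, centred 177.5, 76.5, -76.5 and -177.5 mm from its origin, holding tile_1 to tile_4.
- tile_1: the far left tile seen from the robot, one of four identical pale blue ceramic tiles, 90 x 90 x 11 mm, 0.19 kg, lying loose with 1.5 mm play in its pocket; origin at the centre of its underside, top face 11 mm above it, z up, edges along its x and y, parallel to the ledge's. Any one of the four may be the one that rocks
- tile_2: the middle left tile seen from the robot, same as tile_1. Tile tops stand 21 to 26 mm above the shelf, unevenly, so height does not tell the loose one. Three tiles lie firm on a solid bed and do not tip when pressed
- tile_3: the middle right tile seen from the robot, same as tile_1. The loose tile lies level on a hidden stud under its middle: 1 to 5 N some 34 mm from its centre, by the middle of an edge, tip it 0.13 rad: a point there dips 3 mm, the inner side of a 22 mm wide flat fingertip 2 mm; let go, it levels itself
- tile_4: the far right tile seen from the robot, same as tile_1
- stud (a joint): how far the hidden push-in stud under the loose tile has been pressed in, m: 0 at the start, 0.005 when the tile lies all round on its bed. The stud is 16 x 16 mm, under the tile's centre, held by friction: about 12 to 16 N pressed slowly on the tile within 6 mm of its centre drive it in, it stays where it is left, and 5 mm down the tile meets its bed and stops hard.
- stand: grey hard-silicone toothbrush stand with five slots, 50 x 150 x 58 mm; bystander, loose; origin at the centre of its underside
- tumbler: steel tumbler, 68 mm wide, 95 mm high; bystander, loose; origin at the centre of its underside
- soap_box: empty white plastic soap box, 65 x 95 x 28 mm; bystander, loose; origin at the centre of its underside
- tongue_cleaner: orange U-shaped tongue cleaner lying flat, 130 x 42 x 6 mm; bystander, loose; origin at the centre of its underside
- cream_jar: small white jar with metal cap, 34 mm wide, 38 mm high, standing on the ledge in the gap between tile_2 and tile_3; bystander, loose; origin at the centre of its underside
- floss_box: small white floss box, 30 x 50 x 18 mm; bystander, loose; origin at the centre of its underside
Not all that is in view belongs to the job. What is shaped like the tile_1 but pink or yellow is not meant.

How it is judged (in metres and radians):
On the way, in this order (a step that is already met when the one before it is completed fails the run):
1. the loose tile rocks under a press near its edge (tips by more than 0.07 rad), not yet home (angle between any of tile_1, tile_2, tile_3, tile_4's own z axis and vertical above 0.07 rad and value of joint stud below 0.004 m), for 0.05 s.
2. the loose tile is pressed home and lies level (value of joint stud above 0.0043 m and angle between each of tile_1, tile_2, tile_3, tile_4's own z axis and vertical below 0.03 rad), for 0.2 s.
At the end, for the whole second after the job is handed in: the stud under the loose tile is pressed in by more than 4.3 mm of its 5 mm, and all four tiles lie at rest in their pockets, level within 0.03 rad, undersides 8 to 17 mm above the shelf (all of step 2 and z of tile_1 in the frame of ledge between 0.008 and 0.017 m and z of tile_2 in the frame of ledge between 0.008 and 0.017 m and z of tile_3 in the frame of ledge between 0.008 and 0.017 m and z of tile_4 in the frame of ledge between 0.008 and 0.017 m and linear speed of each of tile_1, tile_2, tile_3, tile_4 below 0.02 m/s); the robot touches nothing.
It fails at once if a tile is lifted or pried out of its pocket (z of any of tile_1, tile_2, tile_3, tile_4 in the frame of ledge above 0.027 m).
It fails at once if a tile is struck or pressed brutally (over 70 N) (contact force between any of the arm, the fingers and tile_1 above 70 N or contact force between any of the arm, the fingers and tile_2 above 70 N or contact force between any of the arm, the fingers and tile_3 above 70 N or contact force between any of the arm, the fingers and tile_4 above 70 N).
It fails at once if a bystander is moved more than 20 mm, lifted or knocked over (distance of any of stand, tumbler, soap_box, tongue_cleaner, cream_jar, floss_box from where it was at the start of the episode above 0.02 m or angle between any of stand, tumbler, soap_box, tongue_cleaner, cream_jar, floss_box's own z axis and vertical above 0.4 rad).
It also fails if it takes over 69 s, if anything falls off the work surface, if the arm or the gripper's body presses on something with over 40 N, if the wrist force passes 120 N, or if a joint passes its speed limit or range.

## Working session

There is one attempt and no reset: what is moved stays moved. The work goes in short steps, Python scripts to look and compute and a tool call to move; the robot and the scene stay as the last step left them, time stands still between calls to the robot, and variables do not carry over. Pictures are saved under pics/ and viewed, at most 10 in all, crops included, and the job is handed in when it is done.

Besides the shell and the picture viewer there is one more tool, called after "Request:" as name(argument=value, ...), one argument or row to a line, values as JSON. apply_moves: Moves the arm, as the interface text tells. Its arguments: {"type":"object","properties":{"motion":{"type":"string"},"fingers":{"type":"number"}},"required":["motion"]}

```bash
mkdir -p pics; cat > h.py <<'E'
import numpy as np, cv2
from plant import bot
def pts(c,mask):
    v,u=np.nonzero(mask&(c["range_z"]>0)); z=c["range_z"][v,u]
    p=np.c_[(u-c["cx"])*z/c["fx"],(v-c["cy"])*z/c["fy"],z,np.ones(len(z))]
    return (p@np.array(c["world_from_camera"]).T)[:,:3]
E
python3 - <<'E'
from h import *
c=bot.capture("scene"); cv2.imwrite("pics/a.png",c["img"])
for n in ["tile_1","ledge","cream_jar","tumbler","stand"]:
    for d in bot.cut_out(c,n)[:8]:
        p=pts(c,d["pixels"])
        if len(p)==0: continue
        m=np.median(p,0); h=np.percentile(p[:,2],95)
        q=p[p[:,2]>m[2]-4] if n=="tile_1" else p
        r=cv2.minAreaRect(q[:,:2].astype(np.float32))
        print(n,round(d["p"],2),d["point"],m.round(1),h.round(1),np.round(r[0],1),np.round(r[1],1),round(r[2],1))
o=bot.get_obs();print(o["tool_pos"],o["tcp_rot"],o["contact_force"],o["grip_width"])
E
```

```text
tile_1 0.91 [452.4, 228.2] [601.9 299.2  10.8] 12.9 [596.1 301.2] [91.1 93.3] 84.4
tile_1 0.86 [452.2, 323.4] [786.  244.7  10.8] 12.9 [782.3 246.3] [91.5 91.5] 14.5
tile_1 0.79 [216.4, 256.6] [ 608.6 -107.3   23.1] 25.3 [ 603.7 -107.2] [97.2 91.6] 0.1
tile_1 0.69 [366.0, 239.1] [613.6 145.   25.7] 27.9 [608.7 146.4] [89.7 93.8] 88.8
tile_1 0.66 [307.9, 253.3] [611.4  45.4  21. ] 23.1 [606.8  45.9] [89.9 92.6] 88.7
tile_1 0.6 [155.2, 262.6] [ 607.8 -207.6   22.7] 25.0 [ 602.7 -208.4] [92. 93.] 88.3
tile_1 0.6 [398.8, 172.9] [443.5 245.4  10.7] 13.1 [439.3 248.3] [90.7 94.1] 37.2
ledge 0.71 [258.8, 271.9] [650.4 -35.5  17.2] 19.8 [597.7 -34.8] [480.8 137.2] 88.7
ledge 0.65 [367.0, 238.9] [614.7 145.8  25.7] 28.0 [608.1 146.6] [90.1 95.1] 88.8
cream_jar 0.97 [262.4, 238.2] [602.4 -31.9  51.6] 57.2 [595.4 -31.7] [30.6 32.9] 48.3
tumbler 0.75 [192.8, 325.6] [ 746.4 -144.5   61.1] 94.5 [ 756.  -143.1] [67.1 65.4] 0.8
stand 0.59 [329.7, 318.5] [761.5  55.   52. ] 59.1 [733.5  62.4] [158.1  89.3] 78.6
[5.24895268e+02 5.72878785e-02 2.26491349e+02] [-3.14114344e+00 -3.71903022e-05  1.57086533e+00] [-0.28189083 -1.03755597  0.39488416] 91.92255673916134
```

View pics/a.png

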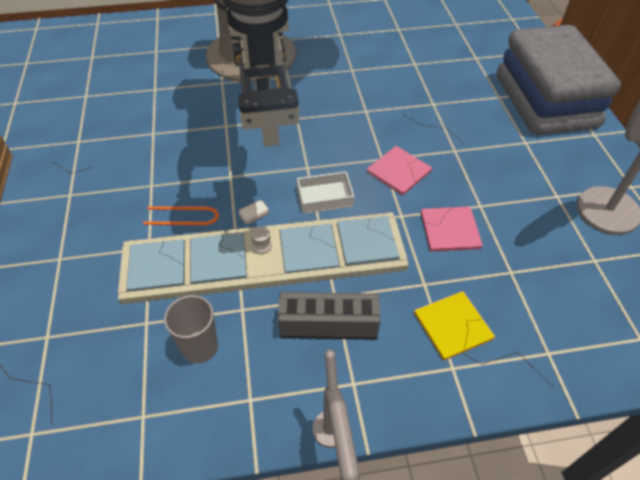

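The scene shows four blue tiles in the ledge with the jar between the middle two. World positions are tile_1 (609,146), tile_2 (607,46), tile_3 (605,-107) and tile_4 (603,-208). They match the ledge spacing to within 1 mm, and the tops read 21–26 mm, as expected. The pink and yellow tiles are decoys. I'll start with tile_2's left edge. Tool x is world y, and tool y is world x.

Request:
apply_moves(
  motion="0.0385 0.041 0 0; 0.0385 0.041 0 0; 0 0 0.06 0; 0 0 0.06 0; 0 0 0.06 0; 0 0 0.012 0; 0 0 0 0; 0 0 0 0",
  fingers=-1,
)

```text
time: 1.3
tool_pos: [609.0, 77.0, 37.6]
tcp_rot: [3.136, -0.0, 1.571]
contact_force: [-0.1, -0.6, -0.8]
grip_width: 16.4
finger_force: 0.0
```

Request:
apply_moves(
  motion="0 0 0 0; 0 0 0 0; 0 0 0.004 0; 0 0 0.002 0; 0 0 0.002 0; 0 0 0 0; 0 0 0 0",
)

```text
time: 2.17
tool_pos: [607.1, 77.0, 26.7]
tcp_rot: [3.141, 0.0, 1.571]
contact_force: [0.2, -0.1, 0.0]
grip_width: 0.4
finger_force: 0.0
```

```bash
python3 - <<'E'
from h import *
o=bot.get_obs();print(o["tool_pos"],o["contact_force"],o["grip_width"])
c=bot.capture("side"); cv2.imwrite("pics/b.png",c["img"])
E
```

```text
[607.08480014  77.02660532  26.72445968] [ 0.17200277 -0.07299877  0.01805045] 0.3767044370580512
```

View pics/b.png

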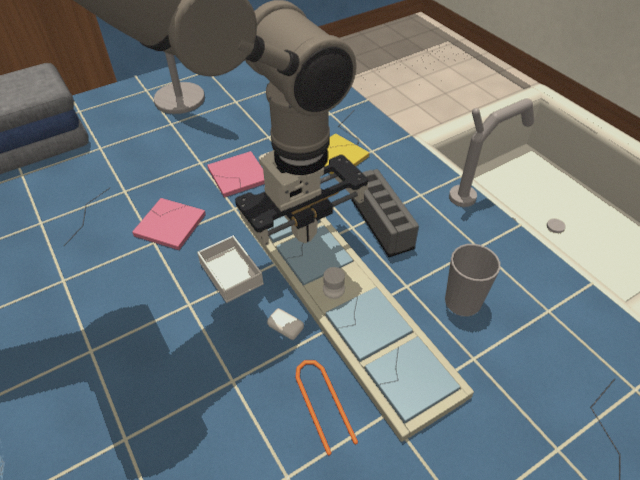

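The side view shows the shut fingertip just above tile_2's far edge at about (308,235). The gripper body is clear of the stand and the jar. I'll go down in small steps.

Request:
apply_moves(
  motion="0 0 0.002 0; 0 0 0.001 0; 0 0 0.001 0; 0 0 0 0; 0 0 0 0",
)

```text
time: 2.85
tool_pos: [607.1, 77.0, 22.8]
tcp_rot: [3.141, 0.0, 1.571]
contact_force: [-0.0, -0.4, -0.8]
grip_width: 0.3
finger_force: 0.0
```

Request:
apply_moves(
  motion="0 0 0.001 0; 0 0 0 0; 0 0 0 0",
)

```text
time: 3.22
tool_pos: [607.0, 77.0, 21.7]
tcp_rot: [3.142, 0.0, 1.571]
contact_force: [-0.0, -0.7, 0.8]
grip_width: 0.2
finger_force: 0.0
```

Request:
apply_moves(
  motion="0 0 0.001 0; 0 0 0 0; 0 0 0 0",
)

```text
time: 3.6
tool_pos: [607.1, 77.0, 21.5]
tcp_rot: [3.141, 0.0, 1.571]
contact_force: [-2.1, -0.3, 6.2]
grip_width: 0.5
finger_force: 2.8
```

Request:
apply_moves(
  motion="0 0 0.001 0; 0 0 0 0; 0 0 0 0",
)

```text
time: 3.98
tool_pos: [607.2, 77.0, 21.5]
tcp_rot: [3.141, 0.0, 1.571]
contact_force: [-4.7, 0.1, 12.3]
grip_width: 0.4
finger_force: 6.1
```

Tile_2 is firm: 12 N with no dip. Next is tile_1's right edge.

Request:
apply_moves(
  motion="0 0 -0.015 0; 0.038 0 0 0; 0 0 0 0; 0 0 0.005 0; 0 0 0.002 0; 0 0 0 0; 0 0 0 0",
)

```text
time: 4.85
tool_pos: [607.1, 114.6, 27.7]
tcp_rot: [-3.142, 0.0, 1.57]
contact_force: [0.5, 0.1, 0.6]
grip_width: 0.4
finger_force: 0.0
```

Request:
apply_moves(
  motion="0 0 0.001 0; 0 0 0 0; 0 0 0 0",
)

```text
time: 5.22
tool_pos: [607.1, 115.0, 26.8]
tcp_rot: [3.141, 0.0, 1.571]
contact_force: [0.4, -0.9, 0.5]
grip_width: 0.6
finger_force: 0.0
```

Request:
apply_moves(
  motion="0 0 0.001 0; 0 0 0 0; 0 0 0 0",
)

```text
time: 5.6
tool_pos: [607.2, 115.0, 25.9]
tcp_rot: [3.141, 0.0, 1.571]
contact_force: [-0.6, -1.4, -0.1]
grip_width: 0.5
finger_force: 0.5
```

Request:
apply_moves(
  motion="0 0 0.001 0; 0 0 0 0; 0 0 0 0",
)

```text
time: 5.98
tool_pos: [607.1, 114.9, 24.8]
tcp_rot: [3.141, 0.0, 1.571]
contact_force: [0.3, -1.0, 1.0]
grip_width: 0.4
finger_force: 0.7
```

Request:
apply_moves(
  motion="0 0 0.001 0; 0 0 0 0; 0 0 0 0",
)

```text
time: 6.35
tool_pos: [607.2, 114.9, 23.9]
tcp_rot: [3.141, 0.0, 1.571]
contact_force: [0.9, -0.7, 3.9]
grip_width: -0.1
finger_force: 1.8
```

Request:
apply_moves(
  motion="0 0 0.001 0; 0 0 0 0; 0 0 0 0",
)

```text
time: 6.72
tool_pos: [607.3, 114.9, 23.7]
tcp_rot: [3.141, 0.0, 1.571]
contact_force: [-2.4, -1.7, 8.5]
grip_width: 0.8
finger_force: 4.5
```

```bash
python3 - <<'E'
from h import *
o=bot.get_obs();print(o["tool_pos"],o["contact_force"],o["moment"],o["finger_force"])
c=bot.capture("scene"); 
for d in bot.cut_out(c,"tile_1")[:8]:
    p=pts(c,d["pixels"]); m=np.median(p,0)
    if len(p)==0 or m[2]<17: continue
    p=p[abs(p[:,2]-m[2])<8]; A=np.c_[p[:,:2]-m[:2],np.ones(len(p))]
    print(m.round(1),np.linalg.lstsq(A,p[:,2],rcond=None)[0].round(3))
E
```

```text
[607.27958488 114.93457363  23.66278682] [-2.35376713 -1.72326358  8.46318232] [-0.38827516  0.42197937  0.02849909] 4.46756269200705
[611.   44.8  21. ] [-6.0000e-03  2.0000e-03  2.0901e+01]
[ 609.1 -107.2   23.1] [-9.0000e-03 -0.0000e+00  2.2894e+01]
[643.7 176.9  29.9] [-1.8000e-02  1.1000e-01  2.9728e+01]
[ 606.7 -207.3   22.7] [-9.0000e-03 -1.0000e-03  2.2433e+01]
```

Tile_1 rocks: it yielded about 2 mm under low force, and depth shows a slope of 0.11 rad in y. I'll lift off over its middle and check the centre once with the wrist camera.

Request:
apply_moves(
  motion="0 0 -0.015 0; 0.01 0 -0.055 0; 0.0215 0.0015 -0.055 0; 0 0 0 0; 0 0 0 0; 0 0 0 0",
)

```text
time: 7.58
tool_pos: [607.5, 146.1, 146.0]
tcp_rot: [-3.138, 0.0, 1.57]
contact_force: [0.1, 0.5, 0.1]
grip_width: 0.3
finger_force: 0.0
```

```bash
python3 - <<'E'
from h import *
from scipy.spatial.transform import Rotation as R
for n in ["wrist","scene"]:
    o=bot.get_obs(); c=bot.capture(n)
    if n=="wrist":
        T=np.eye(4);T[:3,:3]=R.from_euler("xyz",o["tcp_rot"]).as_matrix();T[:3,3]=o["tool_pos"]
        c["world_from_camera"]=T@np.array(c["mount"]); cv2.imwrite("pics/c.png",c["img"]); print(o["tool_pos"])
    for d in bot.cut_out(c,"tile_1")[:8]:
        p=pts(c,d["pixels"])
        if len(p)==0: continue
        m=np.median(p,0); q=p[abs(p[:,2]-m[2])<3]; r=cv2.minAreaRect(q[:,:2].astype(np.float32))
        if m[2]<17: continue
        A=np.c_[q[:,:2]-m[:2],np.ones(len(q))]
        print(n,round(d["p"],2),d["point"],m.round(1),np.round(r[0],1),np.round(r[1],1),round(r[2],1),np.linalg.lstsq(A,q[:,2],rcond=None)[0].round(3))
E
```

```text
[607.49864701 146.12521048 146.00855536]
wrist 0.57 [329.5, 228.7] [608.  152.   26.3] [608.3 148. ] [90.2 90.2] 88.7 [ 0.0000e+00 -6.0000e-03  2.6326e+01]
scene 0.97 [308.4, 249.8] [611.8  45.6  20.9] [608.7  45.9] [89.9 96.6] 88.7 [-1.0000e-03  2.0000e-03  2.0987e+01]
scene 0.91 [218.2, 256.1] [ 609.3 -107.2   23.1] [ 604. -107.] [90.  92.6] 88.9 [-1.0000e-03  1.0000e-03  2.3171e+01]
scene 0.83 [156.5, 258.4] [ 606.6 -208.1   22.7] [ 602.  -206.9] [98.3 93.5] 0.5 [ 1.0000e-03 -1.0000e-03  2.2793e+01]
scene 0.61 [367.5, 239.8] [614.9 145.2  25.7] [609.4 146.9] [91.4 92.1] 87.9 [1.0000e-03 5.0000e-03 2.5834e+01]
```

View pics/c.png

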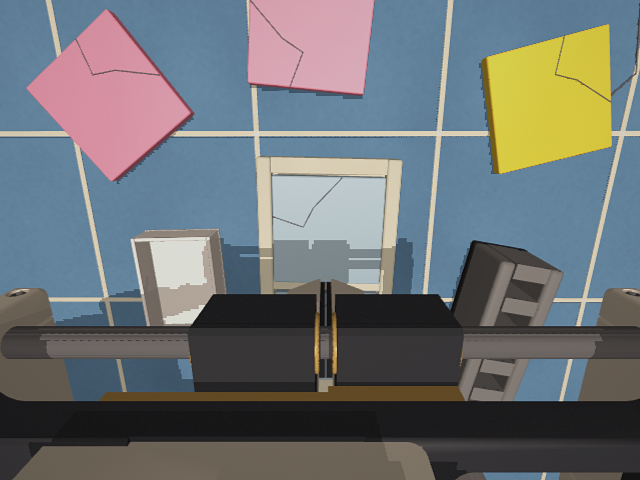

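The wrist view shows tile_1 level at about (328,230), centre (608.3,148), a clean 90×90 outline. The scene camera gives (609.4,147). The middle is therefore about (608.5,147.2), and I'm going down there.

Request:
apply_moves(
  motion="0.0005 0 0.05 0; 0 0 0.05 0; 0 0 0.010 0; 0 0 0 0; 0 0 0.005 0; 0 0 0 0; 0 0 0 0",
)

```text
time: 8.65
tool_pos: [609.0, 147.1, 33.7]
tcp_rot: [3.14, -0.0, 1.571]
contact_force: [-0.7, -0.5, 0.7]
grip_width: 0.5
finger_force: 0.0
```

Request:
apply_moves(
  motion="0 0 0.003 0; 0 0 0.002 0; 0 0 0.001 0; 0 0 0.001 0; 0 0 0 0; 0 0 0 0",
)

```text
time: 9.4
tool_pos: [608.5, 147.0, 26.3]
tcp_rot: [3.141, 0.0, 1.571]
contact_force: [-3.4, -0.7, 5.1]
grip_width: 0.3
finger_force: 2.7
```

Request:
apply_moves(
  motion="0 0 0.001 0; 0 0 0 0; 0 0 0.001 0; 0 0 0 0; 0 0 0 0",
)

```text
time: 10.02
tool_pos: [608.6, 147.0, 25.0]
tcp_rot: [3.141, 0.0, 1.571]
contact_force: [-4.1, -0.2, 10.1]
grip_width: 0.4
finger_force: 5.0
```

Request:
apply_moves(
  motion="0 0 0.001 0; 0 0 0 0; 0 0 0 0; 0 0 0 0",
)

```text
time: 10.52
tool_pos: [608.6, 147.0, 24.0]
tcp_rot: [3.141, 0.0, 1.571]
contact_force: [-4.4, -0.8, 10.7]
grip_width: 0.6
finger_force: 5.1
```

Request:
apply_moves(
  motion="0 0 0.001 0; 0 0 0 0; 0 0 0 0; 0 0 0 0",
)

```text
time: 11.02
tool_pos: [608.6, 147.0, 23.0]
tcp_rot: [3.141, 0.0, 1.571]
contact_force: [-4.2, -0.6, 9.8]
grip_width: 0.4
finger_force: 5.1
```

The stud is going in smoothly at 10 N. I'll continue until it stops hard at about z = 21.

Request:
apply_moves(
  motion="0 0 0.001 0; 0 0 0 0; 0 0 0.001 0; 0 0 0 0; 0 0 0 0; 0 0 0 0",
)

```text
time: 11.78
tool_pos: [608.5, 147.0, 21.2]
tcp_rot: [3.141, 0.0, 1.571]
contact_force: [-4.8, -1.0, 12.3]
grip_width: 0.2
finger_force: 6.0
```

Request:
apply_moves(
  motion="0 0 0.001 0; 0 0 0 0; 0 0 0 0; 0 0 0 0",
)

```text
time: 12.28
tool_pos: [608.5, 147.0, 21.2]
tcp_rot: [3.141, 0.0, 1.571]
contact_force: [-7.3, -0.2, 18.6]
grip_width: 1.0
finger_force: 9.2
```

Request:
apply_moves(
  motion="0 0 0.001 0; 0 0 0 0; 0 0 0 0; 0 0 0 0",
)

```text
time: 12.78
tool_pos: [608.6, 147.0, 21.1]
tcp_rot: [3.14, 0.0, 1.571]
contact_force: [-9.2, -1.8, 25.8]
grip_width: 0.5
finger_force: 12.4
```

It stopped hard after about 5.1 mm of travel, at 26 N. Lifting off to check.

Request:
apply_moves(
  motion="0 0 -0.005 0; 0 0 -0.015 0; 0 0 -0.06 0; 0 0 -0.06 0; 0 0 0 0; 0 0 0 0; 0 0 0 0",
)

```text
time: 13.65
tool_pos: [607.6, 146.9, 156.0]
tcp_rot: [-3.138, 0.0, 1.571]
contact_force: [-0.1, -0.5, 0.9]
grip_width: 0.5
finger_force: 0.0
```

```bash
python3 - <<'E'
from h import *
o=bot.get_obs(); print(o["time"],o["tool_pos"],o["contact_force"])
c=bot.capture("scene"); cv2.imwrite("pics/d.png",c["img"])
for n in ["tile_1","cream_jar"]:
  for d in bot.cut_out(c,n)[:8]:
    p=pts(c,d["pixels"]); m=np.median(p,0)
    if m[2]<17: continue
    q=p[abs(p[:,2]-m[2])<3]; A=np.c_[q[:,:2]-m[:2],np.ones(len(q))]
    print(n,m.round(1),np.linalg.lstsq(A,q[:,2],rcond=None)[0].round(3))
E
```

```text
13.65 [607.61169688 146.88895917 156.00833824] [-0.14567555 -0.47844527  0.89476411]
tile_1 [613.7 145.1  20.8] [-2.0000e-03  0.0000e+00  2.0828e+01]
tile_1 [ 609.5 -107.6   23.1] [-2.0000e-03  0.0000e+00  2.3166e+01]
tile_1 [ 607.  -207.3   22.7] [-3.0000e-03 -0.0000e+00  2.2757e+01]
tile_1 [611.3  45.4  20.9] [-3.000e-03 -0.000e+00  2.099e+01]
tile_1 [649.5 -28.8  17.2] [-3.0000e-03  0.0000e+00  1.7462e+01]
cream_jar [601.9 -32.4  53. ] [-6.0000e-02 -1.0000e-02  5.3943e+01]
```

View pics/d.png

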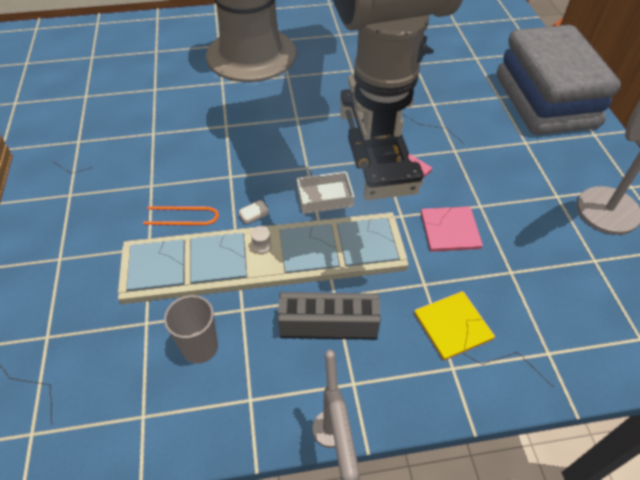

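The picture shows tile_1 at (369,241), now level and 4.9 mm lower. All the bystanders are where they started and the arm is clear, so I'm handing in.

```bash
python3 -c "
from plant import bot
print(bot.close_job())"
```

```text
the job is handed in; nothing more can be done
None
```

Tile_1 was the loose one: it rocked under an edge press, I pressed it about 5 mm home until it stopped hard and lay level, and the job is handed in; I left tile_3 and tile_4 untouched, and no verdict came back.

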